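Set the eccentric guide roller and prove the gap with the setting block

ROBOT

A 6-joint arm with a two-finger parallel gripper is mounted at the origin on a cart in front of the work surface, level with it; the furniture and walls round the work are solid. World frame = base frame: x ahead of the robot, y to its left, z up, the work surface at z = 0. Lengths are in mm, angles in rad, forces in N, time in s.
With the tool pointing down it reaches from about 400 to 925 mm from the base axis. Payload 12.5 kg.
Tool frame: the origin (TCP) lies at the very end of the fingers, on their centre line; the grasp point (between the pads) lies 19 mm behind it; z points along the fingers, y is the direction in which the jaws open and shut (so a half turn about z gives the same grasp; the last joint's range is limited). The gripper opens to 95 mm and grips with 3 to 60 N. Pads are 20 mm wide; open, the fingers measure 119 mm over their backs; the gripper's body (75 mm by 180 mm) begins 59 mm behind the grasp point.
Start: joints at [-1.28, 0.491, 1.559, -0, 1.092, -0.106], TCP at [241.567, -576.448, 214.661] pointing down, gripper open.
Joint ranges: [-3.1, 3.1], [-0.84, 2.19], [0.05, 2.79], [-1.13, 4.28], [0.06, 2.93], [-2.69, 2.69]. Speed limits (rad/s): [2.22, 2.22, 2.79, 3.14, 3.14, 3.14].

INTERFACE

Orientations are given as [roll, pitch, yaw] about the fixed x, y, z axes, in that order (R = Rz(yaw) Ry(pitch) Rx(roll)).
In Python, from cell import env, read_camera, get_calibration gives the robot as it stands.
- The arm moves only by the tool arm_command, never from a script. Its argument "targets" is a list of rows, each a list of 3 entries, a list of its own where there are three numbers: the turn, a rotation vector about the tool's x, y, z in rad, then the shift along the tool's x, y, z in m, then the closure in counts, from 0 (fully open) to 255 (shut). In form: [[[rx, ry, rz], [tx, ty, tz], fingers], ...]. A call has 1 to 8 rows; each row is the pose to reach, as a shift and turn from the pose commanded when the call began, along the tool's axes at that moment; what a row does not reach only later rows make up. A row lasts 1/10 s, in which the tool goes at most 50 mm and 8.59 degrees, less where a joint would pass 70% of its speed; a pose out of reach is approached as far as the arm can. A call with a gripper value outside its range is refused whole. The fingers move at their own pace and stop on an object; the grip force is fixed at half the most. Time passes only in rows, so rows that repeat a pose let the fingers close. It gives the time, the measured TCP pose, the force and the opening at its end, in the units of the state.
- env.state(): the state, without advancing time (a new reading comes with each control period).
- read_camera(name): name is "side" or "top" or "wrist"; returns (picture, depth): 420x560x3 uint8, blue, green, red; 420x560 float32, mm along the optical axis (not along the pixel's ray), 0 where there is no reading.
- get_calibration(name): a dict with "vfov" (degrees; the focal length in pixels is half the picture's height over the tangent of half this angle, whatever the lens; pixels are square), "cx", "cy" (the principal point, pixels), "world_from_camera" (4x4, takes a point from camera to world coordinates). Camera axes: x right, y down, z forward; pixel columns grow to the right and rows downward; lengths in mm; the calibration is good to about 2 mm. A picture is of the moment at which its call begins: read the wrist's pose just before it. get_calibration takes no time and is no camera call; for the wrist camera it gives the pose at the moment of the call.
- env.job_done(): hands the job in, once; it reports no verdict.
The state is a dict: "t": time; "joints": joint angles; "qvel": joint speeds; "tau": joint torques, N m; "eef_pos": TCP position; "tcp_rot": TCP orientation; "ft_force": force on the tool from outside, world axes, zero at the start; "moment": the same for the moment, N m; "opening": opening from 0.0 (shut) to 1.0 (fully open).
Only numpy, scipy, OpenCV 4.12 (cv2) and the standard library are available. Lean on these libraries where they do the work, as an engineer would, in place of code of your own. Each camera call takes 0.05 s, during which the arm holds its last target.

TASK

Set the tube guide on the desk: turn the bar of its eccentric roller until the bar's narrow pointer end points at the index pin. Then take the wider of the two setting blocks, stand it in the right-hand (open) end of the channel between roller and fence, slide it along the plate through the gap until it meets the end stop, and let it go standing there with the roller still at its setting. Leave the thin block alone.

Things in the scene. Friction and masses are not known exactly. Their poses are not given: they have to be found in the camera images.
- guide: Fixed grey plate 150(x) x 260(y) x 12 mm; origin: centre of underside. In its frame, mm: eccentric bolt x -22, y 0, under a white disc (radius 30, 20 high on the plate). Metal fence along y, 22 high, inner face x 39; channel = space between disc and fence, open at the right (-y), closed at the left by a stop (face y 105, 22 high). Black index pin, 10 thick, 24 high, at x -22, y 58.
- eccentric (a joint): Disc's turn about the bolt, rad, 0 to 2.2, + is anticlockwise; stays put (0.2 Nm). Starts 0.3-0.8. Disc centre is 15 mm off the bolt, pointer way. 0: pointer along guide +x, gap 16 mm; 1.571: along +y at the pin, gap 31. Grip: dark bar on the disc, 44 long along the pointer, 12 thick, z 32 to 54 mm over the desk, middle 2 mm off the bolt; pointer: blade 5 wide at one end, to 37 mm from the bolt.
- wide_block: Loose setting block to use, 0.18 kg: steel foot 26(x) x 50(y) x 28 mm high, upright grip fin on top 12 thick (x), 34 long (y), 28 to 100 mm above the underside. Origin: centre of underside, z up. Stands in the channel on the plate with its y along the guide's y, either way round, mid-path at guide x 23.5 mm; at the stop its origin is at guide y 80.
- thin_block: The other setting block, to be left alone: the same but its foot is only 14 mm thick (x). Loose, upright. Origin: centre of underside.
Mind the look-alikes: they are no part of the job. Leave any green or orange look-alike of the wide_block alone.

How it is judged:
By the outcome, as a careful person would: the job done as asked, in the order asked, and still so for the second after the job is handed in, with the robot touching nothing.
It also fails if it takes over 51 s, if anything falls off the work surface, if the arm or the gripper's body presses on something with over 40 N, if the wrist force passes 120 N, or if a joint passes its speed limit or range.

## Working session

There is one attempt and no reset: what is moved stays moved. The work goes in short steps, Python scripts to look and compute and a tool call to move; the robot and the scene stay as the last step left them, time stands still between calls to the robot, and variables do not carry over. Pictures are saved under pics/ and viewed, and the job is handed in when it is done.

Besides the shell and the picture viewer there is one more tool, called after "Emit:" as name(argument=value, ...), one argument or row to a line, values as JSON. arm_command: Moves the arm, as the interface text tells. Its arguments: {"type":"object","properties":{"targets":{"type":"array"}},"required":["targets"]}

```bash
ls; mkdir -p pics
cat > h.py <<'E'
import numpy as np, cv2
from cell import env, read_camera, get_calibration
def grab(n,tag):
    c=get_calibration(n); p,d=read_camera(n)
    cv2.imwrite(f'pics/{tag}.png',p); np.savez(f'pics/{tag}.npz',p=p,d=d,W=np.array(c['world_from_camera']),k=[c['vfov'],c['cx'],c['cy']])
    return load(tag)
def load(tag):
    z=np.load(f'pics/{tag}.npz'); return z['p'],z['d'],z['W'],z['k']
def pts(d,W,k):
    h,w=d.shape; f=h/2/np.tan(np.radians(k[0])/2)
    u,v=np.meshgrid(np.arange(w),np.arange(h))
    P=np.stack([(u-k[1])/f*d,(v-k[2])/f*d,d],-1)
    return P@W[:3,:3].T+W[:3,3]
def ray(u,v,zp,W,k,h=420):
    f=h/2/np.tan(np.radians(k[0])/2)
    r=W[:3,:3]@np.array([(u-k[1])/f,(v-k[2])/f,1]); o=W[:3,3]
    return o+r*(zp-o[2])/r[2]
E
python3 - <<'E'
from h import *
print(env.state())
for n in('top','side'):
    p,d,W,k=grab(n,n+'0'); print(n,W.round(3).tolist(),k)
E
```

```text
pics
{'t': 0.0, 'joints': array([-1.27960014e+00,  4.91548425e-01,  1.55945340e+00, -6.72556191e-07,
        1.09171133e+00, -1.05622565e-01]), 'qvel': array([ 0.00043719,  0.00115689, -0.00119682,  0.00019614,  0.0013839 ,
        0.00083964]), 'tau': array([ 1.19022850e-03, -6.12643147e+01, -2.58180231e+01,  6.93530194e-02,
        4.82251926e-02, -1.10768869e-04]), 'eef_pos': array([ 241.48973974, -576.19108336,  214.067309  ]), 'tcp_rot': array([-3.14047833e+00, -1.17537815e-04,  3.96818999e-01]), 'ft_force': array([-0.28910471, -0.6855363 ,  0.43318988]), 'moment': array([-0.07279222,  0.07070966, -0.02215084]), 'opening': 1.0000871897340688}
top [[0.028, -0.991, 0.133, 409.486], [-0.999, -0.031, -0.021, -113.609], [0.025, -0.133, -0.991, 925.86], [0.0, 0.0, 0.0, 1.0]] [ 56.04347683 290.37594007 204.00008206]
side [[-1.0, 0.022, -0.003, 509.67], [0.014, 0.529, -0.849, 729.888], [-0.017, -0.849, -0.529, 600.651], [0.0, 0.0, 0.0, 1.0]] [ 49.54689558 277.99579025 204.92255681]
```

View pics/top0.png

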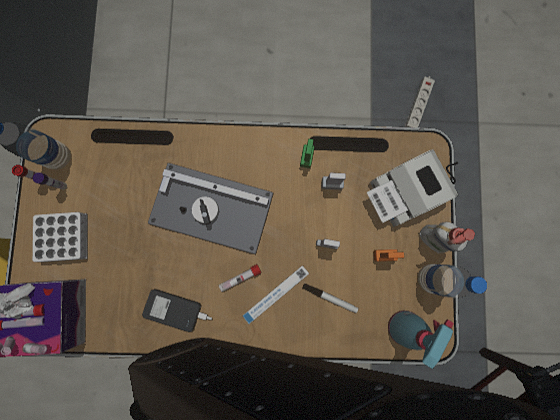

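View pics/side0.png

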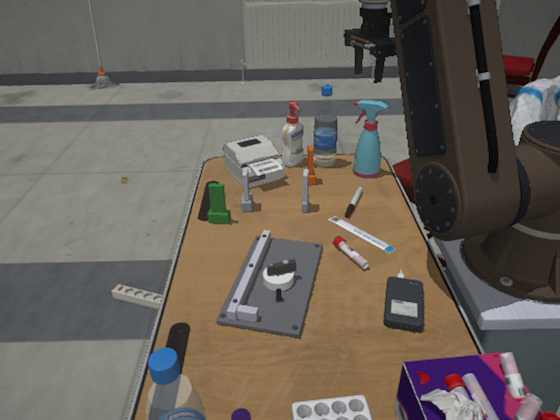

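The top view shows the guide at about (211,208), with the fence on its far side and the end stop on the left. There are two steel blocks, at (334,181) and (328,243), plus a green look-alike at (307,153) and an orange one at (388,256). I'll enlarge the view and measure.

Run:
```python
from h import *
p,d,W,k=load('top0')
a=cv2.resize(p[155:260,140:280],None,fx=4,fy=4,interpolation=cv2.INTER_CUBIC)
cv2.imwrite('pics/cg.png',a)
b=cv2.resize(p[135:275,280:420],None,fx=4,fy=4,interpolation=cv2.INTER_CUBIC)
cv2.imwrite('pics/cb.png',b)
P=pts(d,W,k)
print('desk z',np.median(P[280:300,100:140,2]))
for n,(u0,u1,v0,v1) in dict(A=(318,352,168,195),B=(312,345,232,256)).items():
    Q=P[v0:v1,u0:u1].reshape(-1,3)
    for lo,hi in((15,60),(70,120)):
        q=Q[(Q[:,2]>lo)&(Q[:,2]<hi)]
        if len(q)>3: print(n,lo,len(q),q.mean(0).round(1),cv2.minAreaRect(q[:,:2].astype(np.float32)), np.median(q[:,2]))
# guide
q=P[150:265,140:285]; m=(q[...,2]>7)&(q[...,2]<16.5)
q=q[m]; print(len(q),cv2.minAreaRect(q[:,:2].astype(np.float32)),np.median(q[:,2]))
```

```text
desk z 0.5045577938686847
A 15 176 [ 578.8 -225.5   31.5] ((583.5184936523438, -229.6549530029297), (49.807655334472656, 25.15144157409668), 87.12281036376953) 28.659740358312092
A 70 134 [ 582.7 -228.9   94.7] ((584.2915649414062, -229.616455078125), (33.768463134765625, 12.199995994567871), 88.60166931152344) 99.53315376143235
B 15 58 [ 440.1 -208.4   30.7] ((441.3062744140625, -218.0824737548828), (48.00140380859375, 14.132278442382812), 81.43479919433594) 27.515224167385497
B 70 108 [ 440.6 -218.1   98.2] ((441.0989074707031, -218.93260192871094), (33.853519439697266, 12.091270446777344), 81.08257293701172) 100.10338183676538
5517 ((518.1076049804688, 51.86077880859375), (259.72711181640625, 149.9184112548828), 75.7933120727539) 12.580913978677813
```

View pics/cg.png

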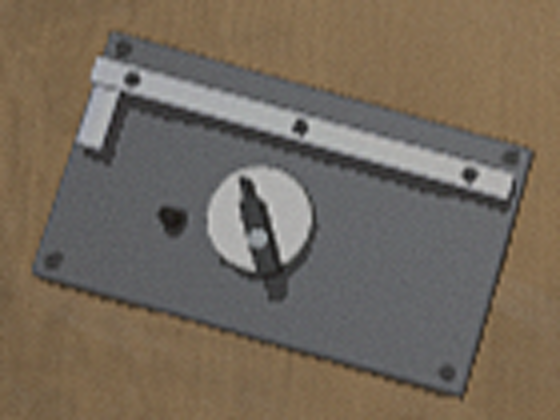

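View pics/cb.png

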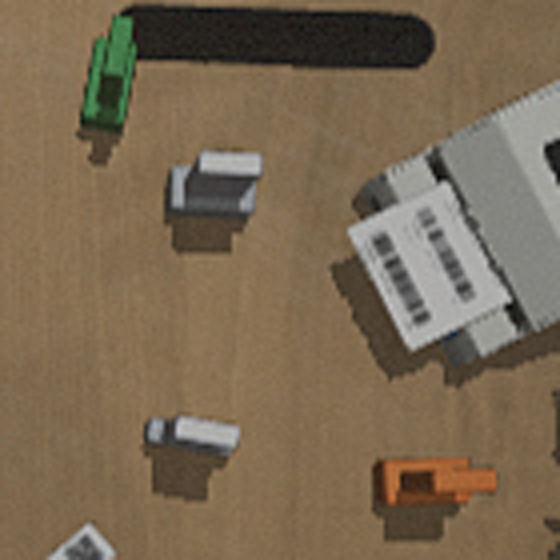

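Candidates: steel block A at (334,181) has a foot of about 25 x 50 mm. Steel block B at (328,243) has a foot of about 14 x 48 mm. The green (307,153) and orange (388,256) ones are look-alikes. A fits wide_block: the crop shows a visible foot on both sides of its fin, while B's foot is barely wider than its fin. Next I'll measure the bar and pin.

Run:
```python
from h import *
p,d,W,k=load('top0')
P=pts(d,W,k); S=np.zeros(d.shape,bool); S[190:230,165:235]=1
y=np.radians(75.793); gy=np.array([np.cos(y),np.sin(y)]); gx=np.array([gy[1],-gy[0]]); c=np.array([518.1,51.9])
def g(q): q=np.asarray(q)[...,:2]-c; return np.stack([q@gx,q@gy],-1)
g_=g(P)
bar=S&(P[...,2]>44)&(P[...,2]<60)
r=cv2.minAreaRect(g_[bar].astype(np.float32)); print('bar',bar.sum(),r,np.median(P[bar][:,2]))
dark=S&(p.max(2)<60)&(np.hypot(g_[...,0]+22,g_[...,1])<45)&(P[...,2]>40)
print(g_[dark][np.argmax(g_[dark][:,0])])
disc=S&(P[...,2]>28)&(P[...,2]<38)&(p.min(2)>110); (x,yy),rr=cv2.minEnclosingCircle(g_[disc].astype(np.float32)); print('disc',x,yy,rr,'ang',np.arctan2(yy,x+22))
pin=S&(P[...,2]>26)&(P[...,2]<40)&(g_[...,1]>45); print('pin',pin.sum(),g_[pin].mean(0),np.median(P[pin][:,2]))
F=np.zeros(d.shape,bool);F[150:265,140:285]=1
fe=F&(P[...,2]>30)&(P[...,2]<38)&(g_[...,0]>33); q=g_[fe]; print('fence x',np.percentile(q[q[:,1]<80][:,0],[1,99]),'y',q[:,1].min(),q[:,1].max()); s=F&(P[...,2]>30)&(P[...,2]<38)&(g_[...,1]>85);q=g_[s&(g_[...,0]<35)]; print('stop y',q[:,1].min(),q[:,1].max(), q[:,0].min())
print('bolt w',c-22*gx)
```

```text
bar 134 ((-15.680004119873047, 3.900114059448242), (55.08157730102539, 11.80323314666748), 32.79222869873047) 53.899114891796216
[ 8.75020449 16.28873938]
disc 26.072179794311523 30.873634338378906 78.78781127929688 ang 0.5708971084224773
pin 28 [-14.05727002  71.22689404] 34.83534250841274
fence x [38.75939496 54.78235749] y -124.83554705762319 124.53295136375111
stop y 104.64919393191778 121.25016933994466 2.801436459298237
bolt w [496.7728618   57.29936813]
```

```bash
cat >> h.py <<'E'
from scipy.spatial.transform import Rotation as Ro
def plan(xyz,yaw):
    s=env.state(); R=Ro.from_euler('xyz',s['tcp_rot'])
    T=Ro.from_euler('xyz',[np.pi,0,yaw])
    print('t',s['t'],'at',s['eef_pos'].round(1),'yaw',s['tcp_rot'].round(4),'open',round(s['opening'],3),'F',s['ft_force'].round(1))
    print('-> turn',(R.inv()*T).as_rotvec().round(4).tolist(),'shift m',(R.inv().apply(np.array(xyz)-s['eef_pos'])/1000).round(4).tolist())
G0=np.array([518.1,51.9]);GYAW=np.radians(75.793-90)
def g2w(x,y):
    c,s=np.cos(GYAW),np.sin(GYAW); return G0+np.array([c*x-s*y,s*x+c*y])
E
python3 - <<'E'
from h import *
p,d,W,k=load('top0');P=pts(d,W,k)
for n,(u0,u1,v0,v1) in dict(spray=(385,455,305,370),bott=(415,475,220,300),prn=(365,455,150,225)).items():
    q=P[v0:v1,u0:u1].reshape(-1,3); q=q[q[:,2]>60]; print(n,q.min(0).round(),q.max(0).round())
plan([241.5,-576.2,300],0.397)
plan([*g2w(-22,0),300],0.324)
E
```

```text
spray [ 221. -429.   60.] [ 409. -114.  926.]
bott [ 336. -500.   61.] [ 490. -114.  926.]
prn [ 409. -495.   60.] [ 659. -114.  926.]
t 0.1 at [ 241.5 -576.2  214.1] yaw [-3.1407e+00 -1.0000e-04  3.9680e-01] open 1.002 F [-0.   0.  -0.3]
-> turn [-0.0009, -0.0001, -0.0002] shift m [0.0, -0.0001, -0.0859]
t 0.1 at [ 241.5 -576.2  214.1] yaw [-3.1407e+00 -1.0000e-04  3.9680e-01] open 1.002 F [-0.   0.  -0.3]
-> turn [-0.0009, -0.0, 0.0728] shift m [0.4803, -0.4857, -0.0854]
```

Emit:
arm_command(
  targets=[
    [[0, 0, 0], [0, 0, -0.05], 130],
    [[0, 0, 0], [0, 0, -0.1], 130],
    [[0, 0, 0], [0.05, -0.05, -0.12], 130],
    [[-0.001, 0, 0.073], [0.48, -0.486, -0.12], 130],
    [[-0.001, 0, 0.073], [0.48, -0.486, -0.12], 130],
    [[-0.001, 0, 0.073], [0.48, -0.486, -0.12], 130],
    [[-0.001, 0, 0.073], [0.48, -0.486, -0.12], 130],
    [[-0.001, 0, 0.073], [0.48, -0.486, -0.12], 130],
  ],
)

```text
t: 0.9
eef_pos: [353.2, -298.0, 330.7]
tcp_rot: [3.141, -0.0, 0.323]
ft_force: [1.1, -0.7, 0.3]
opening: 0.492
```

Run:
```python
from h import *
plan([*g2w(-22,0),260],0.324)
```

```text
t 0.9 at [ 353.2 -298.   330.7] yaw [ 3.1407 -0.      0.3234] open 0.492 F [ 1.1 -0.7  0.3]
-> turn [0.0009, -0.0, -0.0006] shift m [0.2491, -0.2913, 0.0704]
```

Emit:
arm_command(
  targets=[
    [[0, 0, 0], [0.232, -0.27, 0.06], 130],
    [[0, 0, 0], [0.232, -0.27, 0.06], 130],
    [[0, 0, 0], [0.232, -0.27, 0.06], 130],
    [[0, 0, 0], [0.232, -0.27, 0.06], 130],
    [[0, 0, 0], [0.232, -0.27, 0.06], 130],
    [[0, 0, 0], [0.232, -0.27, 0.06], 130],
    [[0, 0, 0], [0.232, -0.27, 0.06], 130],
    [[0, 0, 0], [0.232, -0.27, 0.06], 130],
  ],
)

```text
t: 1.7
eef_pos: [487.5, 33.5, 269.4]
tcp_rot: [3.142, 0.001, 0.327]
ft_force: [-0.4, 0.6, -0.2]
opening: 0.487
```

Emit:
arm_command(
  targets=[
    [[0, 0, 0], [0, 0, 0], 130],
    [[0, 0, 0], [0, 0, 0], 130],
  ],
)

```text
t: 1.9
eef_pos: [486.7, 29.1, 270.5]
tcp_rot: [3.14, 0.0, 0.324]
ft_force: [0.1, -0.0, -0.5]
opening: 0.493
```

Run:
```python
from h import *
plan([*g2w(-22,0),150],0.324)
p,d,W,k=grab('wrist','w1'); print(W.round(2).tolist())
```

```text
t 1.9 at [486.7  29.1 270.5] yaw [3.1404e+00 5.0000e-04 3.2400e-01] open 0.493 F [ 0.1 -0.  -0.5]
-> turn [0.0012, 0.0005, -0.0] shift m [0.0186, -0.0236, 0.1204]
[[0.32, -0.92, -0.23, 549.25], [-0.95, -0.31, -0.08, 49.86], [-0.0, 0.24, -0.97, 440.05], [0.0, 0.0, 0.0, 1.0]]
```

View pics/w1.png

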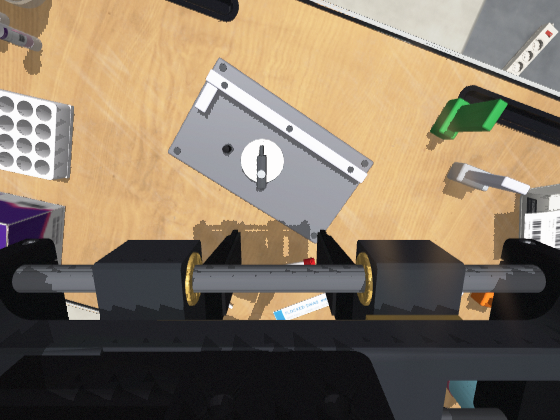

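The wrist view shows the guide, with the bar at about (262,168) and the pin at (228,149). I'll cross-check the guide pose with this view.

Run:
```python
from h import *
p,d,W,k=load('w1');P=pts(d,W,k);S=np.zeros(d.shape,bool);S[50:228,160:380]=1
q=P[S&(P[...,2]>7)&(P[...,2]<16.5)]; print(cv2.minAreaRect(q[:,:2].astype(np.float32)),np.median(q[:,2]))
B=np.zeros(d.shape,bool);B[135:200,235:290]=1
b=P[B&(P[...,2]>46)&(P[...,2]<62)]; r=cv2.minAreaRect(b[:,:2].astype(np.float32)); print('bar',len(b),r,np.median(b[:,2]))
B[:]=0;B[140:160,218:238]=1
b=P[B&(P[...,2]>28)&(P[...,2]<42)];print('pin',len(b),b.mean(0))
print('exp pin',g2w(-22,58),'bar mid',g2w(-22+8.5*np.cos(.572),8.5*np.sin(.572)))
```

```text
((517.6614990234375, 51.24791717529297), (260.207275390625, 150.18992614746094), 75.81365203857422) 11.602682735850294
bar 339 ((505.0089416503906, 59.19154357910156), (56.02864074707031, 10.728229522705078), 17.763582229614258) 53.68681825600845
pin 46 [511.00282697 112.26296232  35.11377603]
exp pin [511.0075596  113.52545975] bar mid [504.83049192  60.00576738]
```

```bash
sed -i 's/518.1,51.9/517.9,51.6/;s/75.793/75.8/' h.py
python3 - <<'E'
from h import *
plan([*g2w(-22,0),80],0.315)
E
```

```text
t 1.95 at [486.7  28.7 270.6] yaw [3.1403e+00 1.0000e-04 3.2280e-01] open 0.489 F [ 0.4 -0.6  0.5]
-> turn [0.0013, 0.0001, 0.0078] shift m [0.0184, -0.024, 0.1906]
```

Emit:
arm_command(
  targets=[
    [[0.001, 0, 0.008], [0.0185, -0.024, 0.03], 130],
    [[0.001, 0, 0.008], [0.0185, -0.024, 0.08], 130],
    [[0.001, 0, 0.008], [0.0185, -0.024, 0.13], 130],
    [[0.001, 0, 0.008], [0.0185, -0.024, 0.17], 130],
    [[0.001, 0, 0.008], [0.0185, -0.024, 0.19], 130],
    [[0.001, 0, 0.008], [0.0185, -0.024, 0.19], 130],
    [[0.001, 0, 0.008], [0.0185, -0.024, 0.19], 130],
    [[0.001, 0, 0.008], [0.0185, -0.024, 0.19], 130],
  ],
)

```text
t: 2.75
eef_pos: [497.8, 57.6, 82.0]
tcp_rot: [3.141, -0.002, 0.315]
ft_force: [-0.4, -0.6, -0.3]
opening: 0.489
```

Run:
```python
from h import *
plan([*g2w(-22,0),36],0.315)
```

```text
t 2.75 at [497.8  57.6  82. ] yaw [ 3.1406e+00 -2.4000e-03  3.1490e-01] open 0.489 F [-0.4 -0.6 -0.3]
-> turn [0.001, -0.0024, -0.0001] shift m [-0.0014, 0.0002, 0.046]
```

Emit:
arm_command(
  targets=[
    [[0, 0, 0], [-0.001, 0, 0.02], 130],
    [[0, 0, 0], [-0.001, 0, 0.035], 130],
    [[0, 0, 0], [-0.001, 0, 0.044], 130],
    [[0, 0, 0], [-0.001, 0, 0.044], 130],
    [[0, 0, 0], [-0.001, 0, 0.044], 130],
    [[0, 0, 0], [-0.001, 0, 0.044], 130],
  ],
)

```text
t: 3.35
eef_pos: [496.5, 57.9, 37.3]
tcp_rot: [3.141, -0.001, 0.316]
ft_force: [-0.3, -0.7, 1.2]
opening: 0.488
```

Run:
```python
from h import *
plan([*g2w(-22,0),35],0.315)
```

```text
t 3.35 at [496.5  57.9  37.3] yaw [ 3.141e+00 -1.400e-03  3.159e-01] open 0.488 F [-0.3 -0.7  1.2]
-> turn [0.0005, -0.0014, 0.0009] shift m [-0.0002, 0.0009, 0.0023]
```

Emit:
arm_command(
  targets=[
    [[0, 0, 0], [0, 0.0008, 0.002], 130],
    [[0, 0, 0], [0, 0.0008, 0.002], 255],
    [[0, 0, 0], [0, 0.0008, 0.002], 255],
    [[0, 0, 0], [0, 0.0008, 0.002], 255],
    [[0, 0, 0], [0, 0.0008, 0.002], 255],
    [[0, 0, 0], [0, 0.0008, 0.002], 255],
    [[0, 0, 0], [0, 0.0008, 0.002], 255],
    [[0, 0, 0], [0, 0.0008, 0.002], 255],
  ],
)

```text
t: 4.15
eef_pos: [496.6, 56.6, 34.5]
tcp_rot: [3.141, -0.0, 0.316]
ft_force: [0.7, -6.7, -0.1]
opening: 0.122
```

Run:
```python
from h import *
plan([*g2w(-22,0),35],1.323)
```

```text
t 4.15 at [496.6  56.6  34.5] yaw [ 3.1409e+00 -2.0000e-04  3.1560e-01] open 0.122 F [ 0.7 -6.7 -0.1]
-> turn [0.0008, 0.0001, -1.0074] shift m [0.0001, -0.0004, -0.0005]
```

Emit:
arm_command(
  targets=[
    [[0, 0, -0.1], [0, 0, 0], 255],
    [[0, 0, -0.2], [0, 0, 0], 255],
    [[0, 0, -0.3], [0, 0, 0], 255],
    [[0, 0, -0.4], [0, 0, 0], 255],
    [[0, 0, -0.5], [0, 0, 0], 255],
    [[0, 0, -0.5], [0, 0, 0], 255],
  ],
)

```text
t: 4.75
eef_pos: [496.7, 56.3, 34.5]
tcp_rot: [3.14, 0.0, 0.819]
ft_force: [1.1, -8.5, -1.3]
opening: 0.124
```

Run:
```python
from h import *
plan([*g2w(-22,0),35],1.323)
```

```text
t 4.75 at [496.7  56.3  34.5] yaw [3.1405e+00 1.0000e-04 8.1930e-01] open 0.124 F [ 1.1 -8.5 -1.3]
-> turn [0.001, 0.0004, -0.5037] shift m [0.0004, -0.0005, -0.0005]
```

Emit:
arm_command(
  targets=[
    [[0, 0, -0.1], [0, 0, 0], 255],
    [[0, 0, -0.2], [0, 0, 0], 255],
    [[0, 0, -0.3], [0, 0, 0], 255],
    [[0, 0, -0.4], [0, 0, 0], 255],
    [[0, 0, -0.5], [0, 0, 0], 255],
    [[0, 0, -0.504], [0, 0, 0], 255],
    [[0, 0, -0.504], [0, 0, 0], 255],
  ],
)

```text
t: 5.45
eef_pos: [496.9, 56.2, 34.5]
tcp_rot: [3.14, 0.001, 1.321]
ft_force: [2.8, -9.6, -1.4]
opening: 0.121
```

Run:
```python
from h import *
plan([*g2w(-22,0),35],1.323)
p,d,W,k=grab('side','s2')
cv2.imwrite('pics/s2c.png',cv2.resize(p[200:350,200:350],None,fx=4,fy=4))
```

```text
t 5.45 at [496.9  56.2  34.5] yaw [3.1402e+00 7.0000e-04 1.3207e+00] open 0.121 F [ 2.8 -9.6 -1.4]
-> turn [0.0014, 0.0007, -0.0023] shift m [0.0006, -0.0005, -0.0005]
```

View pics/s2c.png

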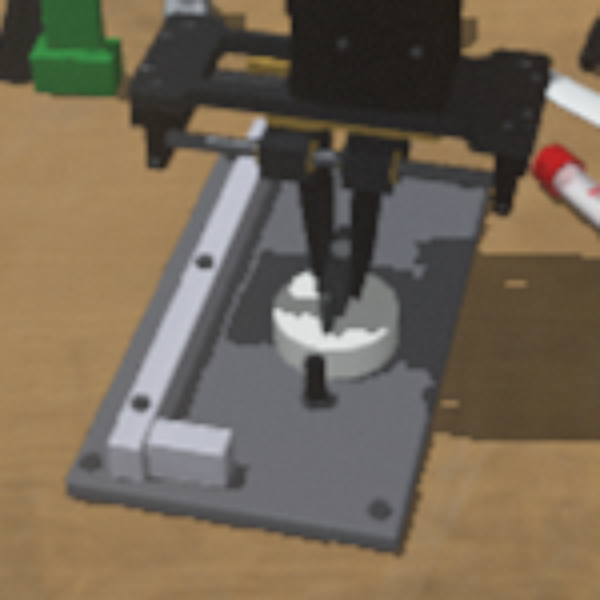

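The pointer lines up with the pin in the side view (tip at about crop (325,320), pin at (317,375)). I'll release, rise and check.

Emit:
arm_command(
  targets=[
    [[0, 0, 0], [0, 0, 0], 150],
    [[0, 0, 0], [0, 0, 0], 140],
    [[0, 0, 0], [0, 0, 0], 140],
    [[0, 0, 0], [0, 0, -0.04], 140],
    [[0, 0, 0], [0, 0, -0.09], 140],
    [[0, 0, 0], [-0.03, 0, -0.14], 140],
    [[0, 0, 0], [-0.08, 0, -0.19], 140],
    [[0, 0, 0], [-0.1, 0, -0.23], 140],
  ],
)

```text
t: 6.3
eef_pos: [473.5, -28.4, 246.8]
tcp_rot: [-3.141, 0.0, 1.321]
ft_force: [0.1, -0.4, 0.5]
opening: 0.451
```

Emit:
arm_command(
  targets=[
    [[0, 0, 0], [-0.02, 0, -0.02], 140],
    [[0, 0, 0], [-0.02, 0, -0.02], 140],
    [[0, 0, 0], [-0.02, 0, -0.02], 140],
  ],
)

```text
t: 6.6
eef_pos: [469.3, -46.8, 265.0]
tcp_rot: [3.142, -0.0, 1.319]
ft_force: [0.1, 0.2, -0.4]
opening: 0.452
```

Run:
```python
from h import *
p,d,W,k=grab('wrist','w2')
```

```text
(no output)
```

View pics/w2.png

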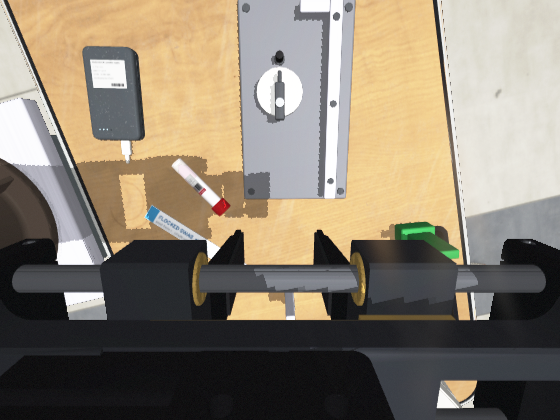

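Run:
```python
from h import *
p,d,W,k=load('w2');P=pts(d,W,k);S=np.zeros(d.shape,bool);S[60:125,255:305]=1
c,s=np.cos(GYAW),np.sin(GYAW)
g=lambda q:np.stack([(q[...,:2]-G0)@[c,s],(q[...,:2]-G0)@[-s,c]],-1)
b=S&(P[...,2]>46)&(P[...,2]<62); print('bar guide frame',b.sum(),cv2.minAreaRect(g(P[b]).astype(np.float32)))
hsv=cv2.cvtColor(p,cv2.COLOR_BGR2HSV)
disc=S&(P[...,2]>27)&(P[...,2]<38)&(p.min(2)>150); q=g(P[disc]); print('disc x',np.percentile(q,[1,99],axis=0))
F=np.zeros(d.shape,bool);F[20:195,315:350]=1
f=F&(P[...,2]>29)&(P[...,2]<40); q=g(P[f]); print('fence inner/outer',np.percentile(q[:,0],[1,99]))
ys=q[:,1]; 
for lo in(-100,0,60):
    m=(ys>lo)&(ys<lo+25); print(lo,np.percentile(q[m,0],[2,98]))
B=np.zeros(d.shape,bool);B[45:66,268:292]=1
pn=B&(P[...,2]>28)&(P[...,2]<42);print('pin',pn.sum(),g(P[pn]).mean(0))
cv2.imwrite('pics/w2c.png',cv2.resize(p[0:205,230:360],None,fx=3,fy=3,interpolation=cv2.INTER_CUBIC)[:600])
```

```text
bar guide frame 421 ((-21.596050262451172, 7.938285827636719), (56.49950408935547, 11.191606521606445), 89.7078628540039)
disc x [[-49.41217639 -11.58102552]
 [  6.08789133  42.27872727]]
fence inner/outer [39.10427201 54.8695575 ]
-100 [39.263563   54.72611265]
0 [39.208878   54.48555659]
60 [39.17939547 54.50394026]
pin 65 [-21.8154459  56.4625746]
```

View pics/w2c.png

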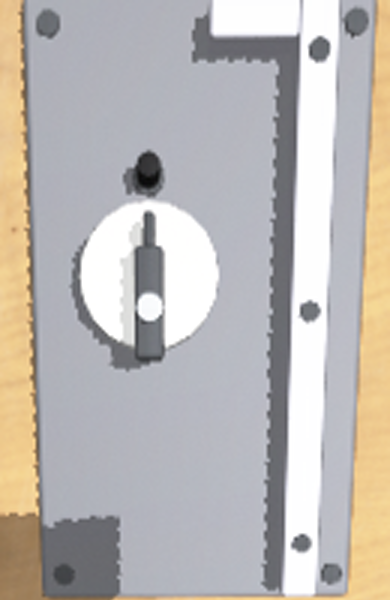

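The setting is good: the bar is at 89.7° in the guide frame, in line with the pin. Next is the wide block.

Run:
```python
from h import *
plan([584,-310,275],1.535)
```

```text
t 6.65 at [469.2 -46.3 264.3] yaw [-3.1401e+00 -2.0000e-04  1.3197e+00] open 0.451 F [-0.2  0.2 -0.3]
-> turn [-0.0015, -0.0003, -0.2153] shift m [-0.2268, 0.1767, -0.011]
```

Emit:
arm_command(
  targets=[
    [[-0.001, 0, -0.215], [-0.227, 0.177, -0.011], 140],
    [[-0.001, 0, -0.215], [-0.227, 0.177, -0.011], 140],
    [[-0.001, 0, -0.215], [-0.227, 0.177, -0.011], 140],
    [[-0.001, 0, -0.215], [-0.227, 0.177, -0.011], 140],
    [[-0.001, 0, -0.215], [-0.227, 0.177, -0.011], 140],
    [[-0.001, 0, -0.215], [-0.227, 0.177, -0.011], 140],
    [[-0.001, 0, -0.215], [-0.227, 0.177, -0.011], 140],
    [[-0.001, 0, -0.215], [-0.227, 0.177, -0.011], 140],
  ],
)

```text
t: 7.45
eef_pos: [584.9, -310.1, 273.7]
tcp_rot: [-3.139, -0.002, 1.535]
ft_force: [1.0, -0.0, 0.2]
opening: 0.452
```

Emit:
arm_command(
  targets=[
    [[0, 0, 0], [0, 0, 0], 140],
    [[0, 0, 0], [0, 0, 0], 140],
    [[0, 0, 0], [0, 0, 0], 140],
  ],
)

```text
t: 7.75
eef_pos: [584.7, -309.8, 276.7]
tcp_rot: [3.14, 0.0, 1.536]
ft_force: [0.1, -0.3, -0.7]
opening: 0.449
```

Run:
```python
from h import *
plan([584,-230,130],1.535)
p,d,W,k=grab('wrist','w3')
```

```text
t 7.75 at [ 584.7 -309.8  276.7] yaw [3.1403e+00 3.0000e-04 1.5360e+00] open 0.449 F [ 0.1 -0.3 -0.7]
-> turn [0.0013, 0.0003, 0.001] shift m [0.0797, -0.0037, 0.1467]
```

View pics/w3.png

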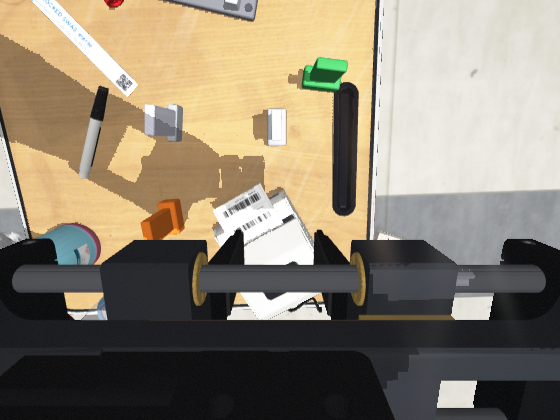

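The block at (277,127) is A. The block at (163,122) is B, seen obliquely. Since B looks broad from here, I'll check both foot thicknesses before reaching.

Run:
```python
from h import *
p,d,W,k=load('w3');P=pts(d,W,k)
for n,(u0,u1,v0,v1) in dict(A=(258,300,98,155),B=(135,190,98,145)).items():
    Q=P[v0:v1,u0:u1].reshape(-1,3)
    for lo,hi in((23,33),(94,106)):
        q=Q[(Q[:,2]>lo)&(Q[:,2]<hi)]
        if len(q)>3: print(n,lo,len(q),cv2.minAreaRect(q[:,:2].astype(np.float32)), np.median(q[:,2]))
a=cv2.resize(p[85:160,120:320],None,fx=4,fy=4,interpolation=cv2.INTER_CUBIC); cv2.imwrite('pics/w3c.png',a)
p,d,W,k=load('top0');P=pts(d,W,k)
for n,(u0,u1,v0,v1) in dict(A=(318,352,168,195),B=(312,345,232,256)).items():
    Q=P[v0:v1,u0:u1].reshape(-1,3)
    for lo,hi in((23,33),(94,106)):
        q=Q[(Q[:,2]>lo)&(Q[:,2]<hi)]
        print('top',n,lo,len(q),cv2.minAreaRect(q[:,:2].astype(np.float32)))
```

```text
A 23 344 ((583.9439086914062, -231.455810546875), (47.9112548828125, 24.757205963134766), 88.32479858398438) 27.23790342729933
A 94 331 ((584.4239501953125, -231.3362579345703), (32.811737060546875, 11.475536346435547), 88.0155029296875) 99.35604545494846
B 23 194 ((442.1497802734375, -220.6994171142578), (49.918758392333984, 13.231926918029785), 80.47486114501953) 27.002661725022676
B 94 368 ((441.347412109375, -220.5229949951172), (33.94896697998047, 12.588525772094727), 81.89788818359375) 99.31937747798719
top A 23 119 ((583.0845336914062, -229.92396545410156), (49.991600036621094, 24.76083755493164), 84.71939086914062)
top A 94 95 ((584.2959594726562, -230.19371032714844), (32.62508010864258, 12.021978378295898), 88.31233978271484)
top B 23 37 ((439.1121826171875, -218.01722717285156), (47.75498962402344, 12.977863311767578), 74.60408020019531)
top B 94 95 ((441.0989074707031, -218.93260192871094), (33.853519439697266, 12.091270446777344), 81.08257293701172)
```

View pics/w3c.png

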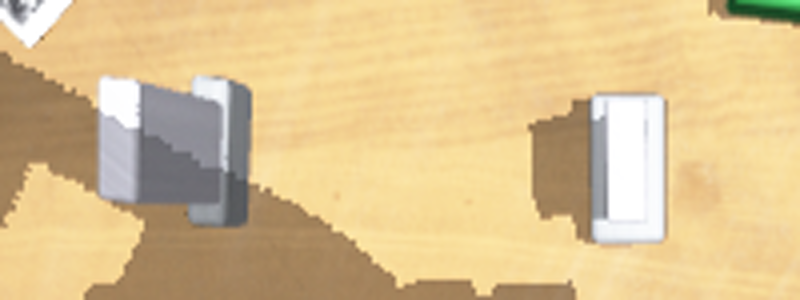

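The crop confirms it: the right-hand block (A) is the wide one, with a foot of about 25 mm against 13 mm for B. A sits at (584.2, -230.9) at 88.2°.

Run:
```python
from h import *
plan([584.2,-230.9,130],1.539)
```

```text
t 7.8 at [ 584.7 -310.   276.8] yaw [3.1402e+00 3.0000e-04 1.5357e+00] open 0.448 F [-0.   0.1 -0.6]
-> turn [0.0013, 0.0003, -0.0033] shift m [0.0791, -0.0035, 0.1467]
```

Emit:
arm_command(
  targets=[
    [[0.001, 0, -0.003], [0.04, -0.002, 0.02], 140],
    [[0.001, 0, -0.003], [0.079, -0.0035, 0.05], 140],
    [[0.001, 0, -0.003], [0.079, -0.0035, 0.1], 140],
    [[0.001, 0, -0.003], [0.079, -0.0035, 0.14], 140],
    [[0.001, 0, -0.003], [0.079, -0.0035, 0.147], 140],
    [[0.001, 0, -0.003], [0.079, -0.0035, 0.147], 140],
    [[0.001, 0, -0.003], [0.079, -0.0035, 0.147], 140],
  ],
)

```text
t: 8.5
eef_pos: [585.0, -232.4, 131.5]
tcp_rot: [3.139, 0.001, 1.538]
ft_force: [0.9, 0.6, 0.0]
opening: 0.455
```

Run:
```python
from h import *
plan([584.2,-230.9,54],1.539)
```

```text
t 8.5 at [ 585.  -232.4  131.5] yaw [3.1390e+00 1.4000e-03 1.5376e+00] open 0.455 F [0.9 0.6 0. ]
-> turn [0.0026, 0.0014, -0.0014] shift m [0.0015, -0.0011, 0.0775]
```

Emit:
arm_command(
  targets=[
    [[0.001, 0, 0], [0.001, -0.0005, 0.03], 140],
    [[0.001, 0, 0], [0.001, -0.0005, 0.06], 140],
    [[0.001, 0, 0], [0.001, -0.0005, 0.076], 140],
    [[0.001, 0, 0], [0.001, -0.0005, 0.076], 140],
    [[0.001, 0, 0], [0.001, -0.0005, 0.076], 140],
  ],
)

```text
t: 9.0
eef_pos: [584.6, -231.4, 55.4]
tcp_rot: [3.14, 0.001, 1.538]
ft_force: [-0.1, 0.5, 0.1]
opening: 0.451
```

Run:
```python
from h import *
plan([584.2,-230.9,54],1.539)
```

```text
t 9.0 at [ 584.6 -231.4   55.4] yaw [3.1402e+00 1.3000e-03 1.5375e+00] open 0.451 F [-0.1  0.5  0.1]
-> turn [0.0014, 0.0013, -0.0015] shift m [0.0005, -0.0004, 0.0014]
```

Emit:
arm_command(
  targets=[
    [[0.001, 0.001, -0.0015], [0, 0, 0], 255],
    [[0.001, 0.001, -0.0015], [0, 0, 0], 255],
    [[0.001, 0.001, -0.0015], [0, 0, 0], 255],
    [[0.001, 0.001, -0.0015], [0, 0, 0], 255],
    [[0.001, 0.001, -0.0015], [0, 0, 0], 255],
    [[0.001, 0.001, -0.0015], [0, 0, 0], 255],
    [[0.001, 0.001, -0.0015], [0, 0, 0], 255],
  ],
)

```text
t: 9.7
eef_pos: [583.8, -230.8, 53.6]
tcp_rot: [-3.14, -0.001, 1.539]
ft_force: [-0.6, 0.7, 2.7]
opening: 0.126
```

Run:
```python
from h import *
plan([584.2,-230.9,110],1.539)
```

```text
t 9.7 at [ 583.8 -230.8   53.6] yaw [-3.1399e+00 -7.0000e-04  1.5393e+00] open 0.126 F [-0.6  0.7  2.7]
-> turn [-0.0017, -0.0007, 0.0003] shift m [-0.0, 0.0003, -0.0564]
```

Emit:
arm_command(
  targets=[
    [[0, 0, 0], [0, 0, -0.02], 255],
    [[0, 0, 0], [0, 0, -0.05], 255],
    [[0, 0, 0], [0, 0, -0.066], 255],
    [[0, 0, 0], [0, 0, -0.066], 255],
    [[0, 0, 0], [0, 0, -0.066], 255],
  ],
)

```text
t: 10.2
eef_pos: [583.5, -230.7, 118.8]
tcp_rot: [-3.139, -0.001, 1.539]
ft_force: [0.6, 0.2, -1.7]
opening: 0.125
```

Run:
```python
from h import *
print(g2w(23.5,-92)); plan([*g2w(23.5,-92),120],np.radians(75.8))
```

```text
[518.11368622 -43.35369576]
t 10.2 at [ 583.5 -230.7  118.8] yaw [-3.1391e+00 -1.1000e-03  1.5393e+00] open 0.125 F [ 0.6  0.2 -1.7]
-> turn [-0.0026, -0.0008, 0.2163] shift m [0.1852, -0.0712, -0.0009]
```

Emit:
arm_command(
  targets=[
    [[0, 0, 0.05], [0.03, -0.012, 0], 255],
    [[-0.001, 0, 0.1], [0.07, -0.027, 0], 255],
    [[-0.001, 0, 0.15], [0.11, -0.042, 0], 255],
    [[-0.001, 0, 0.2], [0.15, -0.058, 0], 255],
    [[-0.0015, 0, 0.216], [0.185, -0.071, 0], 255],
    [[-0.0015, 0, 0.216], [0.185, -0.071, 0], 255],
    [[-0.0015, 0, 0.216], [0.185, -0.071, 0], 255],
    [[-0.0015, 0, 0.216], [0.185, -0.071, 0], 255],
  ],
)

```text
t: 11.0
eef_pos: [518.9, -44.4, 119.1]
tcp_rot: [-3.14, -0.0, 1.323]
ft_force: [0.5, 0.0, -1.2]
opening: 0.125
```

Run:
```python
from h import *
plan([*g2w(23.5,-92),72],np.radians(75.8))
p,d,W,k=grab('wrist','w4')
p,d,W,k=grab('side','s4')
```

```text
t 11.0 at [518.9 -44.4 119.1] yaw [-3.1404e+00 -4.0000e-04  1.3231e+00] open 0.125 F [ 0.5  0.  -1.2]
-> turn [-0.0012, -0.0004, 0.0001] shift m [0.0008, -0.001, 0.0471]
```

View pics/w4.png

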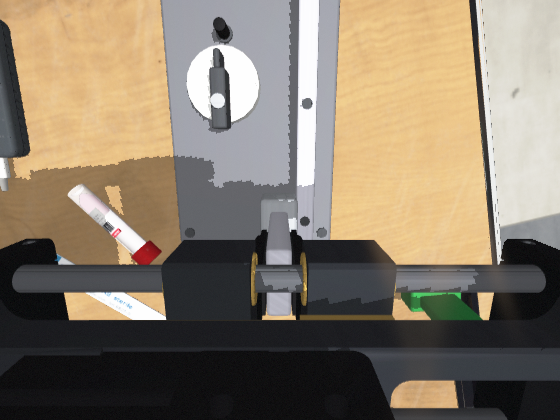

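View pics/s4.png

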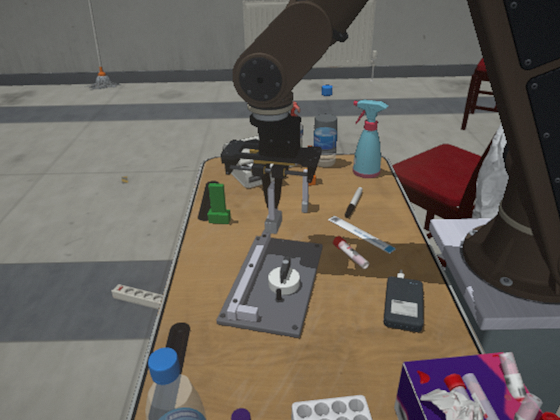

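The block is gripped above the open end of the channel (wrist (278,225), side (272,222)). Lowering it now.

Emit:
arm_command(
  targets=[
    [[-0.001, 0, 0], [0, -0.0005, 0.015], 255],
    [[-0.001, 0, 0], [0, -0.0005, 0.03], 255],
    [[-0.001, 0, 0], [0, -0.0005, 0.045], 255],
    [[-0.001, 0, 0], [0, -0.0005, 0.049], 255],
    [[-0.001, 0, 0], [0, -0.0005, 0.049], 255],
    [[-0.001, 0, 0], [0, -0.0005, 0.049], 255],
  ],
)

```text
t: 11.7
eef_pos: [518.5, -43.9, 71.1]
tcp_rot: [3.141, -0.001, 1.323]
ft_force: [0.2, 0.3, -1.4]
opening: 0.124
```

Run:
```python
from h import *
plan([*g2w(23.5,-92),66],np.radians(75.8))
```

```text
t 11.7 at [518.5 -43.9  71.1] yaw [ 3.1406e+00 -6.0000e-04  1.3228e+00] open 0.124 F [ 0.2  0.3 -1.4]
-> turn [0.001, -0.0006, -0.0001] shift m [0.0005, -0.0005, 0.0051]
```

Emit:
arm_command(
  targets=[
    [[0, 0, 0], [0.0005, -0.0005, 0.003], 255],
    [[0, 0, 0], [0.0005, -0.0005, 0.0045], 255],
    [[0, 0, 0], [0.0005, -0.0005, 0.0055], 255],
    [[0, 0, 0], [0.0005, -0.0005, 0.0055], 255],
    [[0, 0, 0], [0.0005, -0.0005, 0.0055], 255],
  ],
)

```text
t: 12.2
eef_pos: [517.9, -42.9, 65.6]
tcp_rot: [3.141, -0.001, 1.323]
ft_force: [-2.3, 1.8, 5.3]
opening: 0.126
```

Run:
```python
from h import *
plan([*g2w(23.5,-92),66],np.radians(75.8))
```

```text
t 12.2 at [517.9 -42.9  65.6] yaw [ 3.1407e+00 -6.0000e-04  1.3234e+00] open 0.126 F [-2.3  1.8  5.3]
-> turn [0.0009, -0.0006, 0.0004] shift m [-0.0004, 0.0003, -0.0004]
```

Contact with the plate (Fz about 5 N). Sliding in stages.

Emit:
arm_command(
  targets=[
    [[0, 0, 0], [0.01, 0, 0], 255],
    [[0, 0, 0], [0.025, 0, 0], 255],
    [[0, 0, 0], [0.04, 0, 0], 255],
    [[0, 0, 0], [0.05, 0, 0], 255],
    [[0, 0, 0], [0.05, 0, 0], 255],
    [[0, 0, 0], [0.05, 0, 0], 255],
  ],
)

```text
t: 12.8
eef_pos: [530.8, 7.0, 65.6]
tcp_rot: [3.14, -0.001, 1.324]
ft_force: [1.1, 3.6, 5.6]
opening: 0.125
```

Run:
```python
from h import *
plan([*g2w(23.5,80),65.6],np.radians(75.8))
p,d,W,k=grab('wrist','w5')
p,d,W,k=grab('side','s5')
cv2.imwrite('pics/s5c.png',cv2.resize(p[200:350,200:350],None,fx=4,fy=4))
```

```text
t 12.8 at [530.8   7.   65.6] yaw [ 3.1398e+00 -1.5000e-03  1.3238e+00] open 0.125 F [1.1 3.6 5.6]
-> turn [0.0018, -0.0015, 0.0009] shift m [0.1201, 0.0001, 0.0002]
```

View pics/w5.png

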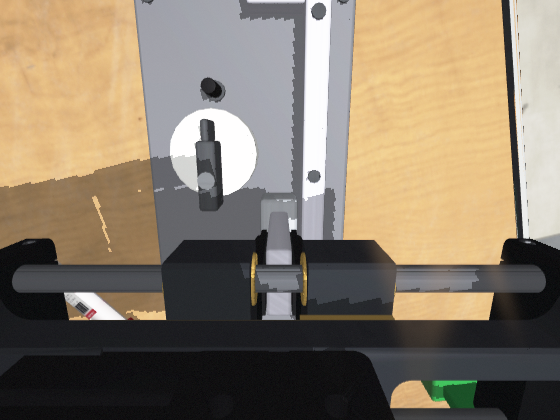

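View pics/s5c.png

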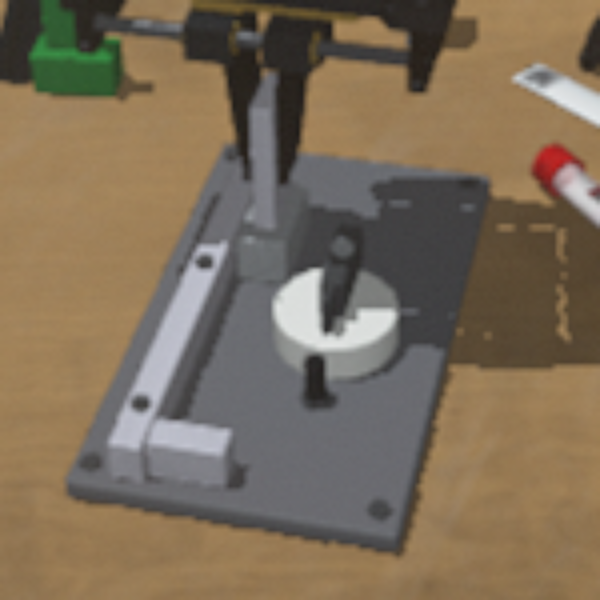

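The block stands in the channel at crop (265,245) with the foot clear of the disc. I'll check its lateral clearance before the gap.

Run:
```python
from h import *
p,d,W,k=load('w5');P=pts(d,W,k)
c,s=np.cos(GYAW),np.sin(GYAW)
g=lambda q:np.stack([(q[...,:2]-G0)@[c,s],(q[...,:2]-G0)@[-s,c]],-1)
S=np.zeros(d.shape,bool);S[180:232,255:302]=1
q=g(P[S&(P[...,2]>36)&(P[...,2]<44)]); print('foot top',len(q),np.percentile(q,[1,99],axis=0))
S[:]=0;S[60:230,290:350]=1
q=g(P[S&(P[...,2]>29)&(P[...,2]<37)]); q=q[q[:,0]>32]; print('fence',np.percentile(q[:,0],[1,99]))
S[:]=0;S[100:205,160:265]=1
q=g(P[S&(P[...,2]>27)&(P[...,2]<36)]); print('disc',np.percentile(q,[.5,99.5],axis=0))
```

```text
foot top 840 [[ 10.2734262  -37.19604633]
 [ 36.02560755 -15.58755226]]
fence [39.18755004 54.96931719]
disc [[-50.10884937 -12.93887035]
 [  7.26570262  42.73705852]]
```

Emit:
arm_command(
  targets=[
    [[0, 0, 0.001], [0.015, 0.0003, 0], 255],
    [[0, 0, 0.001], [0.03, 0.0003, 0], 255],
    [[0, 0, 0.001], [0.045, 0.0003, 0], 255],
    [[0, 0, 0.001], [0.055, 0.0003, 0], 255],
    [[0, 0, 0.001], [0.055, 0.0003, 0], 255],
  ],
)

```text
t: 13.4
eef_pos: [544.8, 60.8, 66.0]
tcp_rot: [3.139, -0.002, 1.323]
ft_force: [-0.4, 6.8, 9.1]
opening: 0.124
```

Run:
```python
from h import *
plan([*g2w(23.5,80),65.6],np.radians(75.8))
```

```text
t 13.4 at [544.8  60.8  66. ] yaw [ 3.1391e+00 -1.8000e-03  1.3230e+00] open 0.124 F [-0.4  6.8  9.1]
-> turn [0.0024, -0.0018, 0.0] shift m [0.0645, -0.0003, 0.0005]
```

Emit:
arm_command(
  targets=[
    [[0.001, 0, 0], [0.015, -0.0002, -0.0003], 255],
    [[0.001, 0, 0], [0.03, -0.0002, -0.0003], 255],
    [[0.001, 0, 0], [0.045, -0.0002, -0.0003], 255],
    [[0.001, 0, 0], [0.055, -0.0002, -0.0003], 255],
    [[0.001, 0, 0], [0.058, -0.0002, -0.0003], 255],
    [[0.001, 0, 0], [0.058, -0.0002, -0.0003], 255],
  ],
)

```text
t: 14.0
eef_pos: [558.2, 116.3, 66.0]
tcp_rot: [3.141, -0.001, 1.323]
ft_force: [-1.5, -0.7, 7.6]
opening: 0.122
```

Run:
```python
from h import *
plan([*g2w(23.5,80),65.6],np.radians(75.8))
```

```text
t 14.0 at [558.2 116.3  66. ] yaw [ 3.1413e+00 -9.0000e-04  1.3232e+00] open 0.122 F [-1.5 -0.7  7.6]
-> turn [0.0003, -0.0009, 0.0002] shift m [0.0074, 0.0003, 0.0004]
```

Now creeping to the stop, watching the force along +y.

Emit:
arm_command(
  targets=[
    [[0, 0, 0], [0.002, 0.0003, 0], 255],
    [[0, 0, 0], [0.004, 0.0003, 0], 255],
    [[0, 0, 0], [0.006, 0.0003, 0], 255],
    [[0, 0, 0], [0.006, 0.0003, 0], 255],
    [[0, 0, 0], [0.006, 0.0003, 0], 255],
  ],
)

```text
t: 14.5
eef_pos: [559.8, 121.4, 66.0]
tcp_rot: [3.142, -0.001, 1.323]
ft_force: [-1.2, -2.7, 8.3]
opening: 0.124
```

Emit:
arm_command(
  targets=[
    [[0, 0, 0], [0.001, 0, 0], 255],
    [[0, 0, 0], [0.001, 0, 0], 255],
  ],
)

```text
t: 14.7
eef_pos: [560.0, 122.3, 66.0]
tcp_rot: [-3.142, -0.0, 1.323]
ft_force: [-1.1, -4.1, 7.4]
opening: 0.124
```

Emit:
arm_command(
  targets=[
    [[0, 0, 0], [0.0007, 0, 0], 255],
    [[0, 0, 0], [0.0007, 0, 0], 255],
  ],
)

```text
t: 14.9
eef_pos: [560.2, 122.9, 66.0]
tcp_rot: [-3.142, -0.0, 1.323]
ft_force: [-1.4, -3.3, 6.6]
opening: 0.125
```

Emit:
arm_command(
  targets=[
    [[0, 0, 0], [0.0007, 0, 0], 255],
    [[0, 0, 0], [0.0007, 0, 0], 255],
  ],
)

```text
t: 15.1
eef_pos: [560.3, 123.5, 66.0]
tcp_rot: [-3.142, -0.0, 1.323]
ft_force: [-1.4, -5.2, 7.6]
opening: 0.127
```

Emit:
arm_command(
  targets=[
    [[0, 0, 0], [0.0007, 0, 0], 255],
    [[0, 0, 0], [0.0007, 0, 0], 255],
  ],
)

```text
t: 15.3
eef_pos: [560.5, 124.2, 66.1]
tcp_rot: [-3.142, -0.0, 1.323]
ft_force: [-1.5, -4.6, 8.7]
opening: 0.124
```

Emit:
arm_command(
  targets=[
    [[0, 0, 0], [0.0005, 0, 0], 255],
    [[0, 0, 0], [0.0005, 0, 0], 255],
  ],
)

```text
t: 15.5
eef_pos: [560.6, 124.6, 66.0]
tcp_rot: [-3.142, -0.0, 1.323]
ft_force: [-0.8, -5.8, 8.2]
opening: 0.127
```

Emit:
arm_command(
  targets=[
    [[0, 0, 0], [0.0007, 0, 0], 255],
    [[0, 0, 0], [0.0007, 0, 0], 255],
  ],
)

```text
t: 15.7
eef_pos: [560.8, 125.4, 66.0]
tcp_rot: [-3.142, -0.0, 1.323]
ft_force: [-0.3, -4.7, 7.3]
opening: 0.123
```

Emit:
arm_command(
  targets=[
    [[0, 0, 0], [0.0007, 0, 0], 255],
    [[0, 0, 0], [0.0007, 0, 0], 255],
  ],
)

```text
t: 15.9
eef_pos: [561.0, 126.0, 66.0]
tcp_rot: [-3.142, -0.0, 1.323]
ft_force: [-0.7, -5.0, 7.7]
opening: 0.126
```

Run:
```python
from h import *
p,d,W,k=grab('side','s6')
cv2.imwrite('pics/s6c.png',cv2.resize(p[200:350,200:350],None,fx=4,fy=4))
```

```text
(no output)
```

View pics/s6c.png

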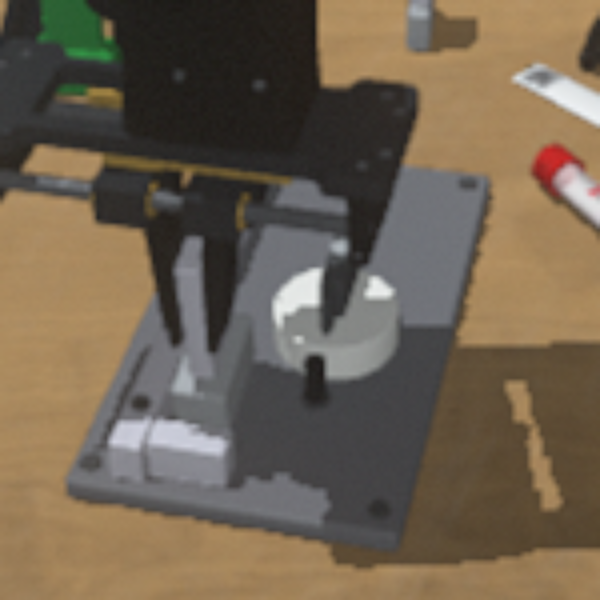

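Emit:
arm_command(
  targets=[
    [[0, 0, 0], [0.0007, 0, 0], 255],
    [[0, 0, 0], [0.0007, 0, 0], 255],
  ],
)

```text
t: 16.15
eef_pos: [561.1, 126.7, 66.0]
tcp_rot: [-3.141, -0.0, 1.323]
ft_force: [-1.2, -4.2, 8.1]
opening: 0.125
```

Emit:
arm_command(
  targets=[
    [[0, 0, 0], [0.0007, 0, 0], 255],
    [[0, 0, 0], [0.0007, 0, 0], 255],
  ],
)

```text
t: 16.35
eef_pos: [561.3, 127.3, 66.0]
tcp_rot: [-3.141, -0.0, 1.323]
ft_force: [-1.1, -5.8, 7.9]
opening: 0.126
```

Run:
```python
from h import *
p,d,W,k=load('side0');P0=pts(d,W,k); p1,d1,W1,k1=load('s6');P=pts(d1,W1,k1)
c,s=np.cos(GYAW),np.sin(GYAW)
g=lambda q:np.stack([(q[...,:2]-G0)@[c,s],(q[...,:2]-G0)@[-s,c]],-1)
S=np.zeros(d.shape,bool);S[280:325,225:268]=1
for z0,z1,n in((30,36.5,'stop top'),(38,43,'foot top')):
    q=g(P[S&(P[...,2]>z0)&(P[...,2]<z1)]); q=q[(q[:,0]<36)&(q[:,0]>4)]; print(n,len(q),np.percentile(q,[1,50,99],axis=0).round(1).tolist() if len(q) else '')
```

```text
stop top 187 [[4.4, 48.6], [18.0, 110.9], [35.7, 121.2]]
foot top 119 [[10.4, 47.0], [18.1, 82.9], [35.4, 93.0]]
```

Run:
```python
from h import *
c,s=np.cos(GYAW),np.sin(GYAW)
g=lambda q:np.stack([(q[...,:2]-G0)@[c,s],(q[...,:2]-G0)@[-s,c]],-1)
p,d,W,k=grab('side','s7');P=pts(d,W,k);q=g(P)
for u in (242,245,248,251,254,257):
    print(u,[(v,*q[v,u].round(0).astype(int).tolist(),round(float(P[v,u,2]),1)) for v in range(292,316,1)])
cv2.imwrite('pics/s7c.png',cv2.resize(p[270:330,215:285],None,fx=8,fy=8,interpolation=cv2.INTER_NEAREST))
cv2.imwrite('pics/t7.png',cv2.resize(grab('top','t7a')[0][150:270,140:280],None,fx=4,fy=4))
```

```text
242 [(292, 40, 77, 34.8), (293, 40, 77, 33.0), (294, 40, 79, 32.4), (295, 40, 79, 29.6), (296, 36, 91, 39.2), (297, 35, 92, 37.9), (298, 35, 93, 36.8), (299, 36, 92, 33.0), (300, 36, 91, 29.5), (301, 40, 81, 17.3), (302, 39, 83, 17.0), (303, 41, 80, 10.8), (304, 40, 82, 10.7), (305, 31, 107, 34.3), (306, 31, 108, 32.6), (307, 29, 113, 35.1), (308, 29, 113, 33.1), (309, 28, 115, 33.0), (310, 28, 116, 31.5), (311, 27, 119, 31.6), (312, 27, 120, 31.0), (313, 27, 120, 28.1), (314, 27, 120, 25.5), (315, 28, 120, 23.2)]
245 [(292, 33, 82, 41.4), (293, 32, 84, 40.7), (294, 31, 87, 41.2), (295, 31, 88, 39.6), (296, 30, 91, 40.7), (297, 30, 91, 37.8), (298, 29, 94, 38.6), (299, 29, 94, 36.3), (300, 30, 93, 32.8), (301, 30, 93, 30.3), (302, 30, 93, 28.0), (303, 30, 93, 25.2), (304, 31, 92, 22.2), (305, 26, 106, 33.5), (306, 25, 107, 32.7), (307, 25, 110, 33.1), (308, 23, 114, 35.5), (309, 23, 114, 33.0), (310, 22, 117, 33.5), (311, 22, 119, 33.2), (312, 21, 122, 33.9), (313, 22, 121, 30.0), (314, 22, 121, 27.7), (315, 22, 120, 24.3)]
248 [(292, 25, 88, 48.7), (293, 25, 87, 45.0), (294, 26, 86,
[... 1296 characters left out ...]
, (307, 10, 106, 32.6), (308, 9, 109, 33.5), (309, 7, 113, 35.0), (310, 8, 113, 32.6), (311, 6, 117, 34.3), (312, 6, 118, 33.0), (313, 6, 119, 31.4), (314, 6, 119, 29.3), (315, 6, 118, 25.8)]
257 [(292, 12, 78, 41.5), (293, 12, 76, 37.9), (294, 11, 80, 38.6), (295, 11, 80, 36.7), (296, 11, 81, 34.7), (297, 11, 83, 34.3), (298, 11, 81, 30.6), (299, 11, 82, 28.9), (300, 11, 83, 27.0), (301, 11, 84, 25.5), (302, 11, 83, 22.1), (303, 10, 85, 21.9), (304, 11, 84, 18.8), (305, 11, 85, 16.9), (306, 12, 82, 12.0), (307, 4, 105, 32.4), (308, 4, 106, 31.8), (309, 3, 109, 32.1), (310, 4, 108, 29.1), (311, 4, 109, 26.9), (312, 3, 109, 25.1), (313, 3, 110, 24.0), (314, 4, 110, 20.8), (315, 3, 110, 19.0)]
```

View pics/s7c.png

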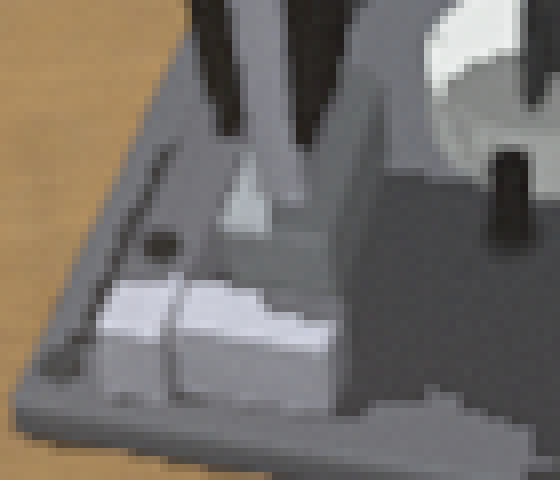

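View pics/t7.png

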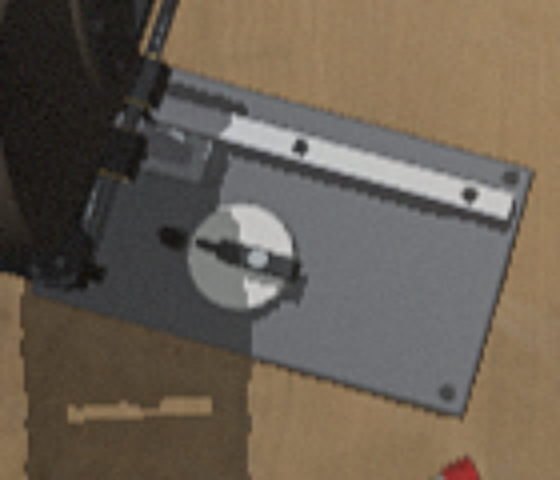

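The foot's front face is at y≈93 and the stop is at 105. The block has slipped back about 13 mm in the grip, because the pressing force was too large, so it is not at the stop yet. I'll let go, centre on the fin again and push with less downward force.

Emit:
arm_command(
  targets=[
    [[0, 0, 0], [0, 0, -0.0005], 255],
    [[0, 0, 0], [0, 0, -0.0005], 210],
    [[0, 0, 0], [0, 0, -0.0005], 200],
    [[0, 0, 0], [0, 0, -0.0005], 200],
    [[0, 0, 0], [0, 0, -0.0005], 200],
  ],
)

```text
t: 16.95
eef_pos: [561.2, 127.2, 65.9]
tcp_rot: [-3.141, -0.001, 1.322]
ft_force: [0.5, 0.5, 0.2]
opening: 0.212
```

Run:
```python
from h import *
c,s=np.cos(GYAW),np.sin(GYAW)
g=lambda q:np.stack([(q[...,:2]-G0)@[c,s],(q[...,:2]-G0)@[-s,c]],-1)
P=grab('side','s8'); 
for t in('s6','s7','s8'):
    p,d,W,k=load(t);P=pts(d,W,k);q=g(P); S=np.zeros(d.shape,bool);S[292:306,243:256]=1
    m=S&(P[...,2]>24)&(P[...,2]<34)&(q[...,1]<100)&(q[...,0]>11)&(q[...,0]<35); print(t,'front',np.median(q[m][:,1]),m.sum())
    S[:]=0;S[255:300,235:262]=1
    m=S&(P[...,2]>50)&(P[...,2]<108)&(q[...,0]>17)&(q[...,0]<30)&(q[...,1]<110); print('  fin front face',np.percentile(q[m][:,1],[50,90]),m.sum())
plan([*g2w(23.5,68),66],np.radians(75.8))
```

```text
s6 front 90.9259830935046 45
  fin front face [90.84350885 94.0765551 ] 157
s7 front 92.48996252378232 45
  fin front face [92.0007299  95.78169388] 162
s8 front 90.01868131672568 55
  fin front face [82.17408796 83.32295891] 164
t 17.0 at [561.2 127.1  66. ] yaw [-3.1409e+00 -6.0000e-04  1.3223e+00] open 0.218 F [-0.4  0.3  0.2]
-> turn [-0.0007, -0.0006, -0.0006] shift m [-0.0158, 0.0001, 0.0]
```

On release the block stood upright again: foot front at y≈90, so its centre is at about 65. It had pivoted in the pads while being dragged. I'll take the fin lower down and with no downward press.

Emit:
arm_command(
  targets=[
    [[0, 0, 0], [-0.006, 0, 0], 200],
    [[0, 0, 0], [-0.014, 0, 0], 200],
    [[0, 0, 0], [-0.0185, 0, 0], 200],
    [[0, 0, 0], [-0.0185, 0, 0.008], 200],
    [[0, 0, 0], [-0.0185, 0, 0.016], 200],
    [[0, 0, 0], [-0.0185, 0, 0.019], 200],
    [[0, 0, 0], [-0.0185, 0, 0.019], 200],
    [[0, 0, 0], [-0.0185, 0, 0.019], 200],
  ],
)

```text
t: 17.8
eef_pos: [556.7, 109.2, 46.9]
tcp_rot: [-3.141, -0.0, 1.322]
ft_force: [0.4, 0.3, -0.4]
opening: 0.216
```

Run:
```python
from h import *
plan([*g2w(23.5,65.5),47],np.radians(75.8))
p,d,W,k=grab('side','s9')
cv2.imwrite('pics/s9c.png',cv2.resize(p[200:350,200:350],None,fx=4,fy=4))
```

```text
t 17.8 at [556.7 109.2  46.9] yaw [-3.1407e+00 -5.0000e-04  1.3225e+00] open 0.216 F [ 0.4  0.3 -0.4]
-> turn [-0.0009, -0.0005, -0.0005] shift m [0.0002, 0.0001, -0.0001]
```

View pics/s9c.png

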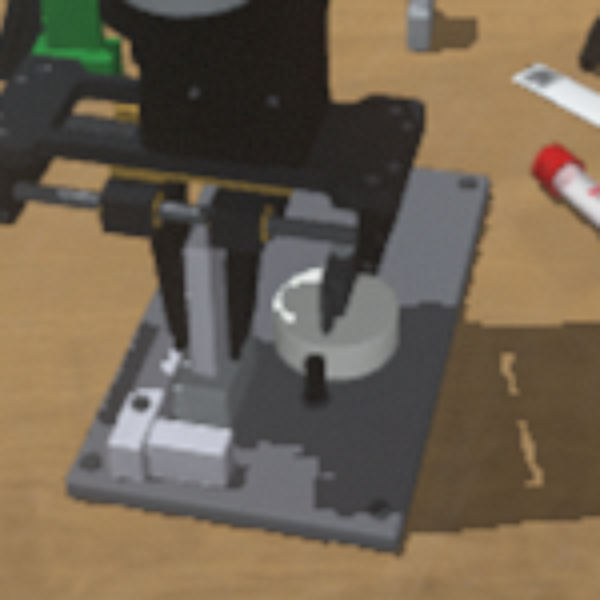

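The block stands upright and centred between the fingers. Gripping, then pushing gently.

Emit:
arm_command(
  targets=[
    [[0, 0, 0], [0, 0, 0], 255],
    [[0, 0, 0], [0, 0, 0], 255],
    [[0, 0, 0], [0, 0, 0], 255],
    [[0, 0, 0], [0, 0, 0], 255],
    [[0, 0, 0], [0, 0, 0], 255],
  ],
)

```text
t: 18.35
eef_pos: [556.7, 109.1, 47.3]
tcp_rot: [-3.141, -0.001, 1.322]
ft_force: [-0.7, 0.8, 2.1]
opening: 0.131
```

Emit:
arm_command(
  targets=[
    [[0, 0, 0], [0.002, 0, 0], 255],
    [[0, 0, 0], [0.004, 0, 0], 255],
    [[0, 0, 0], [0.006, 0, 0], 255],
    [[0, 0, 0], [0.008, 0, 0], 255],
    [[0, 0, 0], [0.01, 0, 0], 255],
    [[0, 0, 0], [0.01, 0, 0], 255],
  ],
)

```text
t: 18.95
eef_pos: [559.3, 119.0, 47.3]
tcp_rot: [-3.141, -0.001, 1.323]
ft_force: [-0.7, -2.6, 4.7]
opening: 0.122
```

```bash
cat > m.py <<'E'
from h import *
import sys
c,s=np.cos(GYAW),np.sin(GYAW)
g=lambda q:np.stack([(q[...,:2]-G0)@[c,s],(q[...,:2]-G0)@[-s,c]],-1)
t=sys.argv[1]; p,d,W,k=grab('side',t);P=pts(d,W,k);q=g(P); S=np.zeros(d.shape,bool);S[285:310,240:258]=1
for a,b in((24,29),(29,34),(34,38)):
    m=S&(P[...,2]>a)&(P[...,2]<b)&(q[...,1]<103)&(q[...,0]>11)&(q[...,0]<35); print('front',a,np.median(q[m][:,1]),m.sum())
S[:]=0;S[240:300,225:265]=1
for a,b in((50,70),(70,90),(90,108)):
    m=S&(P[...,2]>a)&(P[...,2]<b)&(q[...,0]>18.5)&(q[...,0]<29)&(p.min(2)>60); print('fin front',a,np.median(q[m][:,1]),m.sum())
plan([*g2w(23.5,80),47],np.radians(75.8))
cv2.imwrite(f'pics/{t}c.png',cv2.resize(p[225:335,205:315],None,fx=5,fy=5,interpolation=cv2.INTER_CUBIC))
E
python3 m.py s10
```

```text
front 24 87.9881526475993 5
front 29 100.24238097163054 25
front 34 99.74912869430207 34
fin front 50 92.43236634710334 49
fin front 70 92.12706443092802 52
fin front 90 92.18048551811916 49
t 19.0 at [559.3 119.   47.3] yaw [-3.1414e+00 -7.0000e-04  1.3224e+00] open 0.129 F [-1.1 -2.1  5.4]
-> turn [-0.0002, -0.0007, -0.0005] shift m [0.0045, -0.0001, 0.0003]
```

View pics/s10c.png

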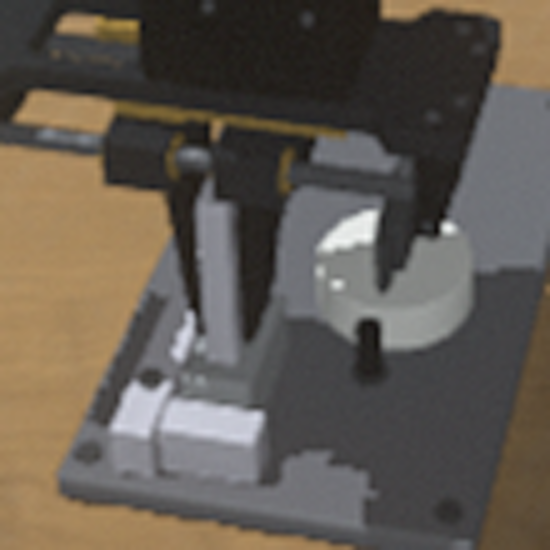

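It is upright now (fin front at 92 at every height) and about 5 mm short. Continuing.

Emit:
arm_command(
  targets=[
    [[0, 0, 0], [0.001, 0, -0.0002], 255],
    [[0, 0, 0], [0.002, 0, -0.0002], 255],
    [[0, 0, 0], [0.003, 0, -0.0002], 255],
    [[0, 0, 0], [0.004, 0, -0.0002], 255],
    [[0, 0, 0], [0.004, 0, -0.0002], 255],
  ],
)

```text
t: 19.5
eef_pos: [560.0, 122.3, 47.3]
tcp_rot: [-3.141, 0.0, 1.323]
ft_force: [-0.2, -5.7, 4.3]
opening: 0.125
```

Emit:
arm_command(
  targets=[
    [[0, 0, 0], [0.0007, 0, 0], 255],
    [[0, 0, 0], [0.0007, 0, 0], 255],
  ],
)

```text
t: 19.7
eef_pos: [560.0, 122.4, 47.3]
tcp_rot: [-3.14, 0.001, 1.323]
ft_force: [-1.8, -11.6, 5.6]
opening: 0.125
```

Emit:
arm_command(
  targets=[
    [[0, 0, 0], [0.0007, 0, 0], 255],
    [[0, 0, 0], [0.0007, 0, 0], 255],
  ],
)

```text
t: 19.9
eef_pos: [560.1, 122.5, 47.3]
tcp_rot: [-3.14, 0.002, 1.323]
ft_force: [-2.3, -15.9, 5.6]
opening: 0.129
```

```bash
python3 m.py s11
```

```text
front 24 94.29362409826018 1
front 29 96.0657888877425 4
front 34 96.91310631618168 16
fin front 50 96.23507493844228 50
fin front 70 95.91707359332142 48
fin front 90 95.79100198584321 50
t 19.95 at [560.1 122.5  47.4] yaw [-3.1402e+00  1.7000e-03  1.3228e+00] open 0.124 F [ -3.1 -14.9   6.9]
-> turn [-0.0014, 0.0017, -0.0002] shift m [0.0009, 0.0, 0.0004]
```

Definite stop contact: the force along y rose to about 16 N while the TCP stayed put. I'll ease off the push, open and lift straight up.

Emit:
arm_command(
  targets=[
    [[0, 0, 0], [-0.0012, 0, 0], 255],
    [[0, 0, 0], [-0.0012, 0, 0], 215],
    [[0, 0, 0], [-0.0012, 0, 0], 190],
    [[0, 0, 0], [-0.0012, 0, 0], 190],
    [[0, 0, 0], [-0.0012, 0, 0], 190],
    [[0, 0, 0], [-0.0012, 0, -0.01], 190],
    [[0, 0, 0], [-0.0012, 0, -0.04], 190],
    [[0, 0, 0], [-0.0012, 0, -0.08], 190],
  ],
)

```text
t: 20.75
eef_pos: [559.4, 122.8, 127.6]
tcp_rot: [-3.138, 0.0, 1.322]
ft_force: [0.9, 0.3, 0.7]
opening: 0.257
```

Emit:
arm_command(
  targets=[
    [[0, 0, 0], [0, 0, -0.05], 190],
    [[0, 0, 0], [-0.03, 0, -0.1], 190],
    [[0, 0, 0], [-0.08, 0, -0.12], 190],
    [[0, 0, 0], [-0.12, 0, -0.13], 190],
    [[0, 0, 0], [-0.12, 0, -0.13], 190],
    [[0, 0, 0], [-0.12, 0, -0.13], 190],
    [[0, 0, 0], [-0.12, 0, -0.13], 190],
  ],
)

```text
t: 21.45
eef_pos: [530.7, 7.0, 257.2]
tcp_rot: [-3.141, -0.001, 1.323]
ft_force: [0.3, 0.3, 0.1]
opening: 0.259
```

```bash
python3 m.py s12
python3 - <<'E'
from h import *
grab('wrist','w12')
E
```

```text
front 24 95.3207864314391 1
front 29 102.19751500068548 11
front 34 99.5455824173186 20
fin front 50 95.49231005871353 49
fin front 70 95.71191224030144 52
fin front 90 95.5144106643347 51
t 21.5 at [530.7   7.3 257. ] yaw [-3.1404e+00 -6.0000e-04  1.3232e+00] open 0.257 F [ 0.6  0.3 -0.3]
-> turn [-0.0012, -0.0006, 0.0003] shift m [0.1197, 0.0005, 0.21]
```

View pics/s12c.png

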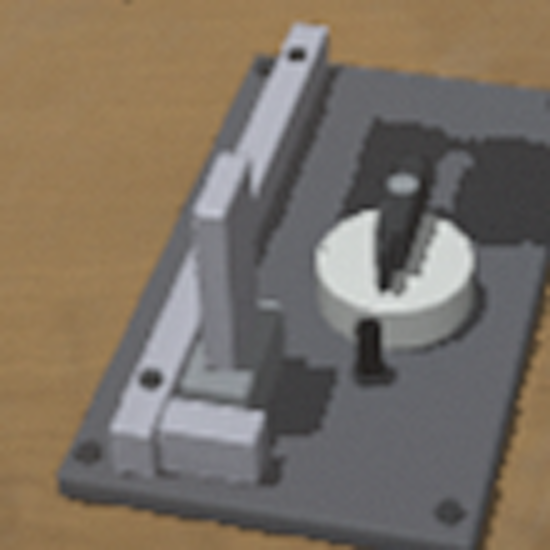

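View pics/w12.png

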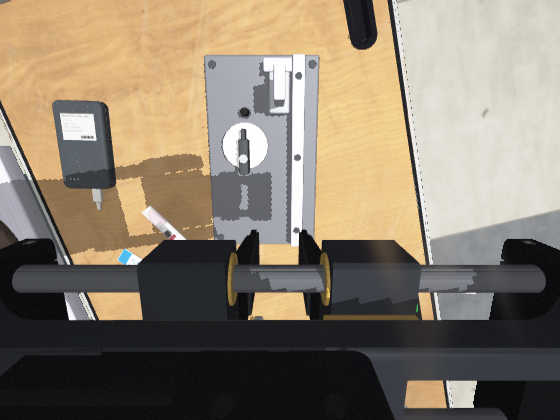

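Run:
```python
from h import *
c,s=np.cos(GYAW),np.sin(GYAW)
g=lambda q:np.stack([(q[...,:2]-G0)@[c,s],(q[...,:2]-G0)@[-s,c]],-1)
p,d,W,k=load('w12');P=pts(d,W,k);q=g(P)
S=np.zeros(d.shape,bool);S[125:180,225:270]=1
b=S&(P[...,2]>46)&(P[...,2]<62); print('bar',cv2.minAreaRect(q[b].astype(np.float32)))
S[:]=0;S[50:125,258:300]=1
f=S&(P[...,2]>95)&(P[...,2]<118); print('fin',cv2.minAreaRect(q[f].astype(np.float32)),np.median(P[f][:,2]))
f=S&(P[...,2]>36.8)&(P[...,2]<44)&(q[...,0]<36); print('foot',np.percentile(q[f],[1,99],axis=0))
f=S&(P[...,2]>29)&(P[...,2]<36.5)&(q[...,0]<30)&(q[...,1]>95); print('stop',np.percentile(q[f],[1,99],axis=0))
f=S&(P[...,2]<20)&(q[...,0]>12)&(q[...,0]<35)&(q[...,1]>95)&(q[...,1]<112); print('plate seen between',f.sum())
cv2.imwrite('pics/w12c.png',cv2.resize(p[50:180,200:325],None,fx=4.5,fy=4.5,interpolation=cv2.INTER_CUBIC))
```

```text
bar ((-21.735300064086914, 8.024383544921875), (12.192849159240723, 56.574771881103516), 0.02209523692727089)
fin ((22.68384552001953, 78.93397521972656), (11.27286148071289, 33.4853515625), 0.44150322675704956) 111.34161810067661
foot [[ 10.75391312  54.89868928]
 [ 35.74830679 103.07699516]]
stop [[  3.4978402  104.41665709]
 [ 29.34520886 119.51281886]]
plate seen between 0
```

View pics/w12c.png

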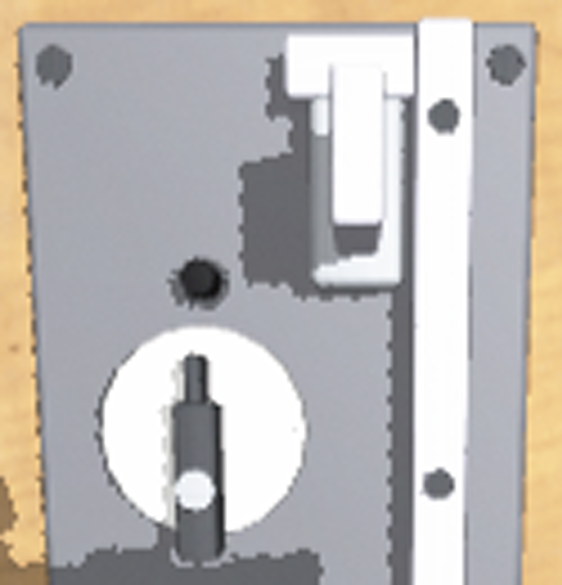

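```bash
python3 -c "
from h import *
print(env.job_done()); s=env.state(); print(s['t'],s['ft_force'])"
```

```text
the job is handed in; nothing more can be done
None
the job is handed in; nothing more can be done
```

I turned the eccentric bar to point at the index pin. Then I stood the wide block in the open end of the channel, slid it through the gap until it met the stop, let it go and backed away. I handed the job in at about 21.5 s; no verdict is reported.

**First push fell short:** the block pivoted in the grip, and its foot was still about 12 mm from the stop. I let go, took the fin lower down with almost no downward force, and pushed again. This time the force along the slide rose to about 16 N with no further movement, so it met the stop.

**Last checks:**
- **Roller:** the bar stands at 90.0° in the guide frame, in line with the pin.
- **Block:** it is upright with the gripper clear. The foot's rear edge is at guide y 54.9, so its front works out at about 104.9, against the stop face at 105.
- **Disagreement:** the fin readings put the block's centre at about 78.5–79 instead of 80. This is within the 2 mm calibration error, but a gap of up to about 1 mm at the stop can't be ruled out by vision.
- **Other objects:** I did not touch the thin block or the green and orange look-alikes.

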